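# Fit the lamp shade and load the test station

## Task

Take the white lamp shade off its hook, set it over the round lamp on the test station's carriage so that it sits flat on the carriage plate, and let go of it only when it is down on the lamp, not from above. Only then push the carriage by its upright plate all the way in to the end stop, with the shade still sitting flat over the lamp. Leave the jar, the screwdriver and the black ring where they are.

Things in the scene. Friction and masses are not known exactly. Their poses are not given: they have to be found in the camera images.
- shade: White plastic lamp shade, about 240 g: a hollow dome open below, with a steel wire bail and a flat grip tab on top. Origin: centre of the open lower rim; z up the dome's axis. Dome diameter 130 mm at the rim (122 inside), 100 mm at 38 mm up, 60 mm at its closed top, 64 mm up. At the start it hangs by its bail on the hook, rim about 42 mm above the bench.
- shade_eye (a point): Underside of the peak of the shade's bail, where it hangs, 109 mm above the rim. The bail is 6 mm wire in the shade's y-z plane: legs at y = +-17 mm, straight up from the dome to 100 mm, then gabled to the peak; the hook's wire passes through it along the shade's x.
- shade_tab (a point): Centre of the top edge of the shade's grip tab, 158 mm above the rim, on the dome's axis. The tab is a flat steel plate above the bail's peak: 6 mm thick along the shade's x, 36 mm wide along its y, 46 mm high. Pinch it across x by its upper 22 mm, to stay above the hook's tip.
- stand: Fixed steel hook stand. Origin on the bench right under the hook's saddle. The hook points to the stand's -x and is open at that end; its post stands at x = +130 mm, up to z = 163 mm. Foot: 190 by 120 mm, 12 mm thick, x from -20 to 170 mm.
- hook_saddle (a point): Centre of the hook's 8 mm wire at its lowest point, the saddle where the bail hangs, 145 mm above the bench. Towards the stand's -x the wire turns up and ends 24 mm away, its top 18 mm above this point: lift the shade about 28 mm (22 to 34), then draw it 105 mm in the stand's -x: only then is the dome clear of the tip for lifting higher.
- station: Fixed lamp test station. Origin on the bench, under the lamp's centre when the carriage is fully out. Its x is the direction in which the carriage slides in. Base plate 330 by 190 mm (x from -115 to 215 mm), side rails 26 mm high at y = +-84 mm, end stop block 97 mm high at x = 178 to 206 mm.
- carriage (a joint): How far the carriage has been pushed in along the station's x: 0 fully out, 0.100 m against the end stop. It stays where it is left; it takes about 3 N to slide.
- lamp_seat (a point): Centre of the lamp on the carriage, at the level of the carriage plate's top (30 mm above the bench), where the shade's rim must rest. Axes as the station. The lamp is a black disc, 98 mm diameter, 14 mm high, its upper edge bevelled to 86 mm, with a white face. Carriage plate: 175 by 146 mm, x from -100 to 75 mm.
- push_face (a point): Middle of the outer (-x) face of the carriage's upright push plate, 65 mm above the bench and 98 mm from the lamp's centre; axes as the station. The plate is 90 mm wide, 8 mm thick, its top 80 mm and its foot 30 mm above the bench. Push it in +x.
- jar: Closed clear jar, 56 mm diameter, 55 mm high, standing on the bench between stand and station. Origin at its foot. Leave alone.
- driver: Screwdriver, 180 mm long, origin under its middle, lying along its x on the bench between stand and station. Leave alone.
- housing: Black ring, 100 mm outside and 80 mm inside diameter, 35 mm high, lying on the bench to the right. Origin under its centre. Leave alone.
There are look-alikes about, which are no part of the job. Leave any orange or pink look-alike of the shade alone.

How it is judged:
By the outcome, as a careful person would: the job done as asked, in the order asked, and still so for the second after the job is handed in, with the robot touching nothing.
It also fails if it takes over 53 s, if anything falls off the work surface, if the arm or the gripper's body presses on something with over 40 N, if the wrist force passes 120 N, or if a joint passes its speed limit or range.

## Robot

A 6-joint arm with a two-finger parallel gripper is mounted at the origin on the work surface. World frame = base frame: x ahead of the robot, y to its left, z up, the work surface at z = 0. Lengths are in m, angles in rad, forces in N, time in s.
With the tool pointing down it reaches from about 0.35 to 0.775 m from the base axis. Payload 7.3 kg.
Tool frame: the origin (TCP) lies between the finger pads; the fingertips stand 14 mm ahead of it and the grasp point (between the pads) lies 5 mm behind it; z points along the fingers, y is the line along which they close (so a half turn about z gives the same grasp; the last joint's range is limited). The gripper opens to 92 mm and grips with 3 to 60 N. Pads are 19 mm wide; open, the fingers measure 130 mm over their backs; the gripper's body (75 mm by 190 mm) begins 47 mm behind the grasp point.
Start: joints at [-1.485, 0.342, 1.524, -0, 1.275, -0.146], TCP at [0.121, -0.511, 0.241] pointing down, gripper open.
Joint ranges: [-2.53, 2.53], [-0.77, 2.02], [0.04, 2.7], [-1, 4.14], [0.28, 2.66], [-3.11, 3.11]. Speed limits (rad/s): [2.57, 2.57, 3.14, 3.14, 3.14, 3.14].

## Interface

Orientations are given as [roll, pitch, yaw] about the fixed x, y, z axes, in that order (R = Rz(yaw) Ry(pitch) Rx(roll)).
In Python, from cell import robot, eyes gives the robot as it stands. The module is installed in compiled form; this text tells all that it offers.
- The arm moves only by the shell command python3 -m handwheel 'ROWS' [FORCE]. ROWS is JSON, one flat list of numbers, 5 for each row, row after row: the shift along the world's x, y, z in mm, then the turn about the world's z in rad, then the opening, from 0 (shut) to 1 (fully open). In form: [x, y, z, spin, jaw, x, y, z, spin, jaw, ...]. A call has 1 to 8 rows; each row shifts and turns the commanded pose from where the row before left it; what a row does not reach is not made up. A row lasts 1/10 s, in which the tool goes at most 50 mm and 8.59 degrees, less where a joint would pass 70% of its speed; a pose out of reach is approached as far as the arm can. A call with a gripper value outside its range is refused whole. The fingers move at their own pace and stop on an object; FORCE is the grip in N (left out, the last holds). Time passes only in rows, so rows that do not move let the fingers close. It gives the time, the measured TCP pose, the force, the opening and the grip force at its end, in the units of the state.
- robot.observe(): the state, without advancing time (a new reading comes with each control period).
- eyes.read_camera(name): name is "side" or "top" or "wrist"; returns (picture, depth): 384x512x3 uint8, blue, green, red; 384x512 float32, m along the optical axis (not along the pixel's ray), 0 where there is no reading.
- eyes.calibration(name): a dict with "fx", "fy", "cx", "cy" (pixels), "dist_coeffs" ([k1, k2, p1, p2, k3] as OpenCV has them; the pictures are not rectified), "world_to_cam" (4x4, takes a point from world to camera coordinates). Camera axes: x right, y down, z forward; pixel columns grow to the right and rows downward; lengths in m; the calibration is good to about 2 mm. A picture is of the moment at which its call begins: read the wrist's pose just before it. calibration takes no time and is no camera call; for the wrist camera it gives the pose at the moment of the call.
- robot.hand_in(): hands the job in; it is judged then, once.
The state is a dict: "time": time; "qpos": joint angles; "qvel": joint speeds; "joint_efforts": joint torques, N m; "tool_pos": TCP position; "tool_rot": TCP orientation; "contact_force": force on the tool from outside, world axes, zero at the start; "torque": the same for the moment, N m; "opening": finger opening in m; "grip_force": force on a finger pad.
Only numpy, scipy, OpenCV 4.12 (cv2) and the standard library are available. Lean on these libraries where they do the work, as an engineer would, in place of code of your own. Each camera call takes 0.05 s, during which the arm holds its last target. There are 200 camera calls.

## Working session

There is one attempt and no reset: what is moved stays moved. The work goes in short steps, Python scripts to look and compute and a shell command to move; the robot and the scene stay as the last step left them, time stands still between calls to the robot, and variables do not carry over. Pictures are saved under pics/ and viewed, at most 10 in all, crops included, and the job is handed in when it is done.

```bash
mkdir -p pics; cat > h.py <<'E'
import numpy as np, cv2
from cell import robot, eyes
def shot(n):
    c=eyes.calibration(n); im,d=eyes.read_camera(n); return im,d,c
def K(c): return np.array([[c['fx'],0,c['cx']],[0,c['fy'],c['cy']],[0,0,1.]])
def rays(c,px):
    u=cv2.undistortPoints(np.float64(px).reshape(-1,1,2),K(c),np.float64(c['dist_coeffs'])).reshape(-1,2)
    return np.c_[u,np.ones(len(u))]
def cast(c,px,z):
    T=np.array(c['world_to_cam']);R=T[:3,:3];o=-R.T@T[:3,3];d=rays(c,px)@R
    return o+d*((z-o[2])/d[:,2])[:,None]
def dep(c,d,px):
    T=np.array(c['world_to_cam']);px=np.int32(px).reshape(-1,2)
    p=rays(c,px)*d[px[:,1],px[:,0]][:,None]
    return (p-T[:3,3])@T[:3,:3]
def proj(c,P):
    T=np.array(c['world_to_cam']);r=cv2.Rodrigues(T[:3,:3])[0]
    return cv2.projectPoints(np.float64(P).reshape(-1,1,3),r,T[:3,3],K(c),np.float64(c['dist_coeffs']))[0].reshape(-1,2)
E
python3 - <<'E'
from h import *
for n in("top","side"):
    im,d,c=shot(n); np.savez(n+'0.npz',im=im,d=d)
    cv2.imwrite(f'pics/{n}0.png',cv2.resize(im,(800,600)))
    T=np.array(c['world_to_cam']); print(n,-T[:3,:3].T@T[:3,3],T[2,:3],c['fx'])
print(robot.observe())
E
```

```text
top [ 0.49227326 -0.01538067  1.11891595] [ 0.1053982  -0.02087036 -0.99421107] 371.81287085578225
side [0.11470634 0.6133091  0.997429  ] [ 0.39410418 -0.55241402 -0.73452069] 347.5745207695733
{'time': 0.1, 'qpos': array([-1.48499319e+00,  3.42573895e-01,  1.52490589e+00, -3.58459152e-05,
        1.27539824e+00, -1.46018229e-01]), 'qvel': array([ 0.00049572, -0.00397758, -0.00325388, -0.00088346,  0.00101164,
       -0.0004492 ]), 'joint_efforts': array([ 1.70973122e-03, -4.32003200e+01, -2.44694263e+01,  7.18804006e-02,
        5.25249972e-02, -5.10034954e-05]), 'tool_pos': array([ 0.12059171, -0.51061357,  0.24016098]), 'tool_rot': array([-3.14031597e+00, -1.53106741e-04,  2.31831722e-01]), 'contact_force': array([-0.96704056,  0.4248208 ,  0.13172254]), 'torque': array([0.00056254, 0.00465389, 0.01234923]), 'grip_force': 0.0, 'opening': 0.09171966129798098}
```

View pics/top0.png

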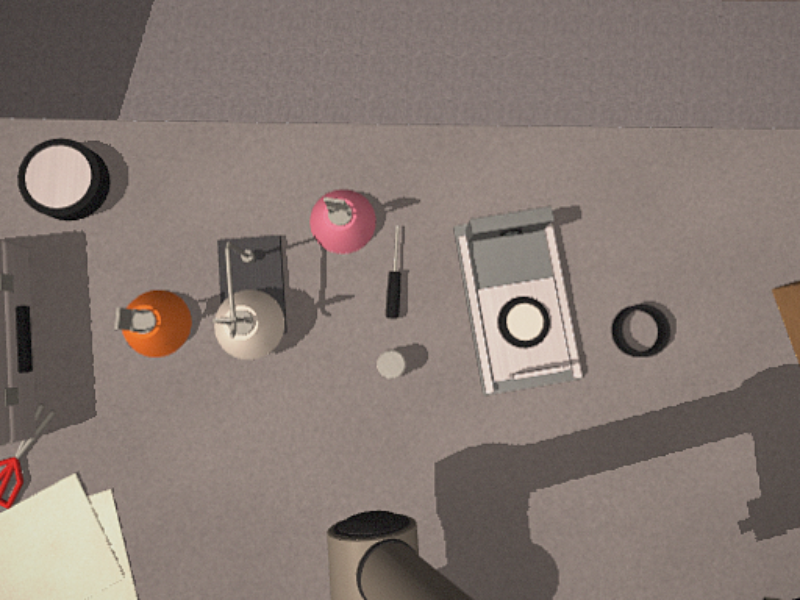

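View pics/side0.png

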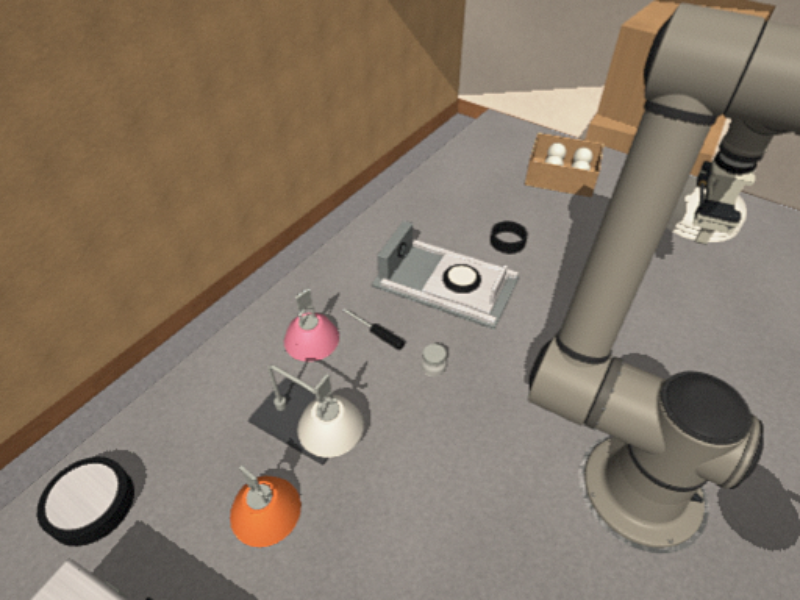

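The top view shows three shade-like objects: white at (248,322) hanging on the hook, orange at (157,322) and pink at (343,220). The description selects the white one. The large white-faced disc at (62,178) is another look-alike. The real lamp is at (524,321) on the carriage, with the push plate at (545,370), jar at (391,363), screwdriver at (395,270) and ring at (641,330). In the side view the white shade is at (330,420), hanging on the hook.

```bash
python3 - <<'E'
from h import *
a=np.load('top0.npz');b=np.load('side0.npz')
A=cv2.resize(a['im'][140:240,125:235],(440,400),interpolation=cv2.INTER_CUBIC)
B=cv2.resize(b['im'][220:300,160:240],(400,400)  ,interpolation=cv2.INTER_CUBIC)
C=np.hstack([A,B])[:,:800];cv2.imwrite('pics/crop1.png',C)
c=eyes.calibration('top');im,d=a['im'],a['d']
# all points by depth
vv,uu=np.mgrid[0:384,0:512];P=dep(c,d,np.c_[uu.ravel(),vv.ravel()]).reshape(384,512,3)
def reg(n,u0,u1,v0,v1,f):
    q=P[v0:v1,u0:u1].reshape(-1,3);m=f(q);q=q[m];print(n,len(q),q.mean(0).round(4),q.min(0).round(4),q.max(0).round(4))
reg('bench',300,420,270,300,lambda q:abs(q[:,2])<.05)
reg('shade>.13',130,190,180,240,lambda q:q[:,2]>.165)
for z in(.16,.17,.18,.19): reg('z>%g'%z,130,190,180,240,lambda q:(q[:,2]>z)&(q[:,2]<.23))
reg('dome',130,190,180,240,lambda q:(q[:,2]>.06)&(q[:,2]<.1))
# lamp white/black
g=im.max(2); roi=np.zeros_like(g);roi[180:235,310:360]=1
for nm,m,z in(('white',(g>190),.044),('black',(g<60),.040)):
    m=(m&(roi>0)).astype(np.uint8)
    for k in sorted(cv2.findContours(m,0,2)[0],key=cv2.contourArea)[-2:]:
        if len(k)<6: continue
        e=cv2.fitEllipse(k);print(nm,e,cast(c,[e[0]],z).round(4), 'diam',np.ptp(cast(c,k.reshape(-1,2),z),axis=0))
E
```

```text
bench 3583 [ 0.3239 -0.3294  0.0006] [ 0.2806 -0.5096 -0.0065] [ 0.367  -0.153   0.0079]
shade>.13 75 [0.533  0.1961 0.3909] [ 0.4923 -0.0154  0.1652] [0.5484 0.2739 1.1189]
z>0.16 75 [0.5459 0.2537 0.1867] [0.5171 0.238  0.1602] [0.6045 0.2739 0.2036]
z>0.17 56 [0.544  0.2541 0.1949] [0.5404 0.238  0.1734] [0.5484 0.2739 0.2036]
z>0.18 50 [0.5441 0.2549 0.1973] [0.5404 0.238  0.1808] [0.5484 0.2739 0.2036]
z>0.19 44 [0.5443 0.2552 0.199 ] [0.5404 0.238  0.1912] [0.5484 0.2739 0.2036]
dome 873 [0.5408 0.2438 0.0828] [0.4891 0.1985 0.06  ] [0.5995 0.3097 0.1   ]
white ((357.68212890625, 182.51344299316406), (3.086862325668335, 28.476133346557617), 172.86920166015625) [[ 0.6218 -0.3187  0.044 ]] diam [0.05282211 0.00899426 0.        ]
white ((334.02020263671875, 207.8438262939453), (54.938758850097656, 59.14353942871094), 169.5978240966797) [[ 0.5472 -0.2482  0.044 ]] diam [0.15748211 0.1427443  0.        ]
black ((334.9881896972656, 205.71884155273438), (31.121898651123047, 31.814208984375), 121.75425720214844) [[ 0.5537 -0.252   0.04  ]] diam [0.09048547 0.09366036 0.        ]
```

View pics/crop1.png

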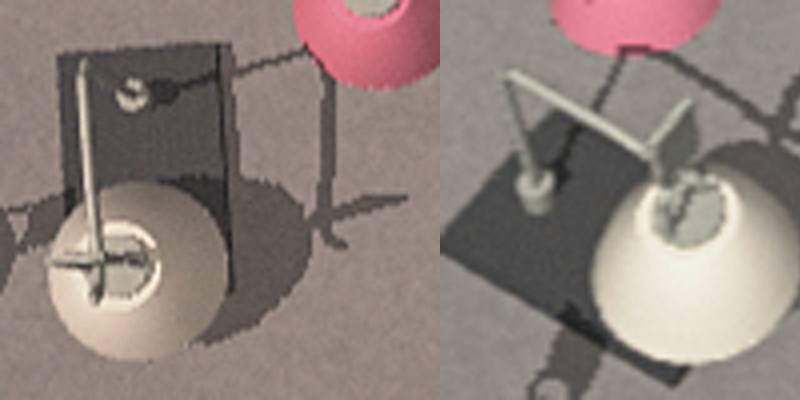

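The crop confirms the white shade on the hook. The tab is the flat bar at about (75,262) in the left part, the hook tip is at (95,297), and the post's wire comes from (82,65).

```bash
python3 - <<'E'
from h import *
a=np.load('top0.npz');c=eyes.calibration('top');im,d=a['im'],a['d']
vv,uu=np.mgrid[0:384,0:512];P=dep(c,d,np.c_[uu.ravel(),vv.ravel()]).reshape(384,512,3)
q=P[180:240,130:190].reshape(-1,3);q=q[(q[:,2]>.192)&(q[:,2]<.21)]
vx,vy,x0,y0=cv2.fitLine(np.float32(q[:,:2]),2,0,.01,.01).ravel()
print('tab line deg from +y',np.degrees(np.arctan2(-vx*np.sign(vy),abs(vy))),x0,y0,q[:,2].max())
# hook wire, image pts (crop/4+offset)
w=np.array([[82,65],[97,297]])/4+[125,140]
W=np.vstack([cast(c,w[:1],.155),cast(c,w[1:],.159)]);print('wire',W.round(4),'stand yaw deg',np.degrees(np.arctan2(*(W[0]-W[1])[[1,0]])))
# foot edges of stand: dark mask top z=.012
f=np.array([[58,55],[228,45],[235,292]])/4+[125,140];F=cast(c,f,.012);print('foot',F.round(4))
e=F[1]-F[0];print('foot end edge len,dir',np.linalg.norm(e),np.degrees(np.arctan2(e[0],-e[1])), 'right edge dir',np.degrees(np.arctan2(*(F[1]-F[2])[[1,0]])))
# dome rim centre/ white mask ellipse at different height
# station: rails (bright, z .026)
hsv=cv2.cvtColor(im,cv2.COLOR_BGR2HSV)
s=P[125:260,285:380].reshape(-1,3)
for nm,lo,hi in(('rail/plate',.018,.036),('high',.055,.11)):
    m=s[(s[:,2]>lo)&(s[:,2]<hi)];print(nm,len(m),cv2.minAreaRect(np.float32(m[:,:2]*1000)))
pp=s[(s[:,2]>.062)&(s[:,2]<.09)&(s[:,0]<.53)];print('push top',len(pp),pp.mean(0),cv2.minAreaRect(np.float32(pp[:,:2]*1000)))
es=s[(s[:,2]>.085)&(s[:,2]<.11)&(s[:,0]>.6)];print('stop top',len(es),es.mean(0),cv2.minAreaRect(np.float32(es[:,:2]*1000)))
x=cv2.resize(im[125:260,280:390],(660,810)[:2]);cv2.imwrite('pics/st.png',cv2.resize(im[130:255,285:385],(480,600),interpolation=cv2.INTER_CUBIC))
E
```

```text
tab line deg from +y 6.0308905 0.54438376 0.255437 0.20364921946348588
wire [[0.6727 0.2679 0.155 ]
 [0.5217 0.2515 0.159 ]] stand yaw deg 6.219369727695607
foot [[0.7069 0.328  0.012 ]
 [0.7159 0.2018 0.012 ]
 [0.5305 0.1914 0.012 ]]
foot end edge len,dir 0.12657830734422357 4.090140723792951 right edge dir 3.2064310039880093
rail/plate 3108 ((588.3583984375, -245.67874145507812), (308.973388671875, 183.3710174560547), 9.8190336227417)
high 823 ((603.0330810546875, -241.22061157226562), (298.20782470703125, 149.0882568359375), 9.367746353149414)
push top 108 [ 0.4604881  -0.26602179  0.07896891] ((460.1593933105469, -266.59637451171875), (8.135733604431152, 88.76065826416016), 9.470894813537598)
stop top 571 [ 0.73301489 -0.21812027  0.09695058] ((732.1084594726562, -220.0889892578125), (36.01183319091797, 149.00564575195312), 9.82594108581543)
```

View pics/st.png

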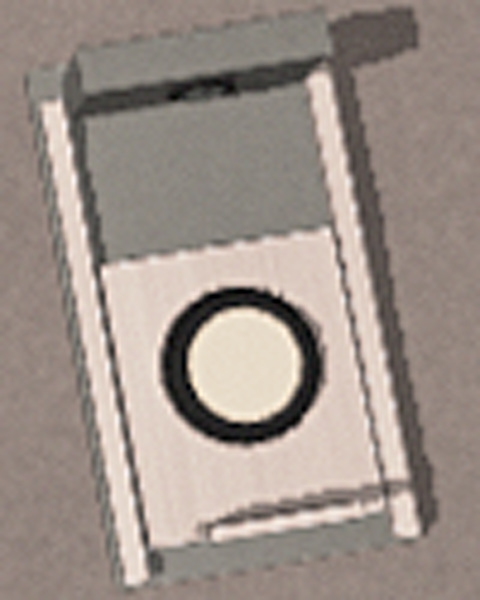

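The station crop shows the lamp ring centred at (243,365), the push plate at about (305,515) and the end stop at the top. Lamp ≈ (0.553,-0.2515), station yaw ≈ 9.6°. The push plate and stop tops check at 79 and 97 mm, as given. Tab ≈ (0.544,0.2555), top at z 0.20, yaw ≈ 6°, and the hook wire agrees at 6.2°.

```bash
python3 -m handwheel '[38,25,8,0.14,0.6,38,25,8,0.14,0.6,38,25,8,0.14,0.6,38,25,8,0.14,0.6,38,25,8,0.14,0.6,38,25,8,0.14,0.6,38,25,8,0.14,0.6,38,25,8,0.14,0.6]' 20; python3 -m handwheel '[10,45,0,0.14,0.6,10,45,0,0.14,0.6,10,45,0,0.04,0.6,10,45,0,0,0.6,10,45,0,0,0.6,10,45,0,0,0.6,10,45,0,0,0.6,10,45,0,0,0.6]'
```

```text
time: 0.9
tool_pos: [0.4259, -0.3095, 0.3048]
tool_rot: [-3.141, -0.0, 1.358]
contact_force: [0.7, -0.5, 0.1]
opening: 0.0553
grip_force: 0.0
time: 1.7
tool_pos: [0.5045, 0.0509, 0.3045]
tool_rot: [-3.141, 0.0, 1.672]
contact_force: [0.6, -0.4, 0.4]
opening: 0.0549
grip_force: 0.0
```

```bash
python3 -m handwheel '[8,41,0,0,0.6,8,41,0,0,0.6,8,41,0,0,0.6,8,41,0,0,0.6,8,41,0,0,0.6,0,0,0,0,0.6,0,0,0,0,0.6]'; python3 - <<'E'
from h import *
im,d,c=shot('wrist');cv2.imwrite('pics/w1.png',im)
T=np.array(c['world_to_cam']);print(-T[:3,:3].T@T[:3,3],T[2,:3])
vv,uu=np.mgrid[0:384,0:512];q=dep(c,d,np.c_[uu.ravel(),vv.ravel()])
q=q[(d.ravel()>0)&(abs(q[:,0]-.544)<.05)&(abs(q[:,1]-.2555)<.05)&(q[:,2]>.18)&(q[:,2]<.215)]
print(len(q),q.min(0),q.max(0))
if len(q):
  print(cv2.minAreaRect(np.float32(q[:,:2]*1000)),cv2.fitLine(np.float32(q[:,:2]),2,0,.01,.01).ravel())
E
```

```text
time: 2.4
tool_pos: [0.5443, 0.2547, 0.3037]
tool_rot: [-3.14, 0.001, 1.674]
contact_force: [0.3, -0.2, -0.4]
opening: 0.055
grip_force: 0.0
[0.5357844  0.33836311 0.44799883] [ 0.02934579 -0.309162   -0.95055651]
331 [0.5409979  0.23968167 0.18085871] [0.54964946 0.27509909 0.20189534]
((544.9400634765625, 257.14593505859375), (5.823904514312744, 35.704280853271484), 5.8273444175720215) [ 0.10123342 -0.9948627   0.5450439   0.2593572 ]
```

View pics/w1.png

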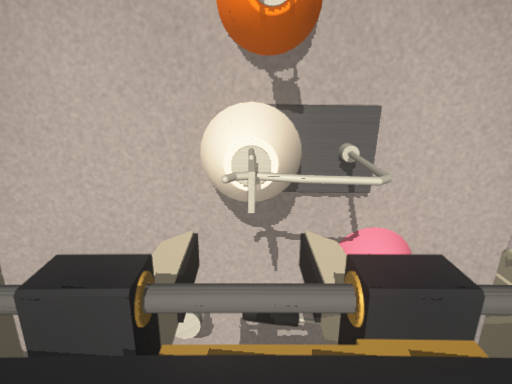

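The wrist view shows the white shade's tab edge-on at (252,180), with the hook wire running right to the post at (348,152). The fingers straddle it. The tab measures 5.8 × 35.7 mm, top at 0.2015, as described.

```bash
python3 -m handwheel '[1,2,-30,0,0.6,0,0,-30,0,0.6,0,0,-25,0,0.6,0,0,-18,0,0.6,0,0,-8,0,0.6,0,0,0,0,0.6]' ; python3 -m handwheel '[0,0,0,0,0,0,0,0,0,0,0,0,0,0,0,0,0,0,0,0,0,0,0,0,0,0,0,0,0,0,0,0,0,0,0]' 40
```

```text
time: 3.05
tool_pos: [0.5453, 0.2548, 0.1931]
tool_rot: [-3.14, 0.001, 1.67]
contact_force: [0.4, 0.1, 0.8]
opening: 0.0553
grip_force: 0.0
time: 3.75
tool_pos: [0.5458, 0.2561, 0.1938]
tool_rot: [3.141, -0.0, 1.672]
contact_force: [0.2, 0.3, 0.4]
opening: 0.0053
grip_force: 40.0
```

Gripped on about 6 mm. Now lift 28 mm.

```bash
python3 -m handwheel '[0,0,5,0,0,0,0,8,0,0,0,0,8,0,0,0,0,7,0,0,0,0,0,0,0,0,0,0,0,0,0,0,0,0,0]'; python3 - <<'E'
from h import *
im,d,c=shot('side');cv2.imwrite('pics/s2.png',cv2.resize(im[200:310,130:270],(560,440),interpolation=cv2.INTER_CUBIC))
E
```

```text
time: 4.45
tool_pos: [0.5454, 0.256, 0.2214]
tool_rot: [-3.141, 0.0, 1.672]
contact_force: [-0.2, 0.3, -1.9]
opening: 0.0056
grip_force: 40.0
```

View pics/s2.png

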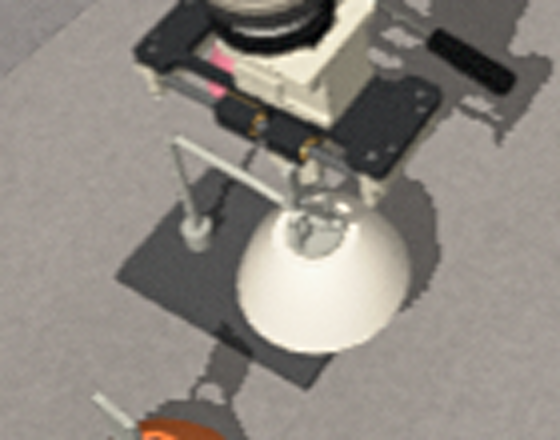

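The side crop shows the dome lifted at (325,270), held by the tab, with the hook wire still through the bail. The force of -1.9 N matches its weight. Next is to draw it out 110 mm along the stand's -x.

```bash
python3 -m handwheel '[-10,-1,0,0,0,-20,-2,0,0,0,-20,-2,0,0,0,-20,-2,0,0,0,-20,-2,0,0,0,-20,-3,0,0,0,0,0,0,0,0,0,0,0,0,0]'
```

```text
time: 5.3
tool_pos: [0.4353, 0.2441, 0.2221]
tool_rot: [3.141, -0.0, 1.672]
contact_force: [0.4, 1.8, -1.7]
opening: 0.0055
grip_force: 40.0
```

```bash
python3 -m handwheel '[0,0,10,0,0,0,0,25,0,0,0,0,30,0,0,0,0,30,0,0,0,0,20,0,0,0,-10,0,0,0,0,-20,0,0,0,0,-30,0,0,0]'; python3 -m handwheel '[10,-32,0,0,0,10,-32,0,0,0,10,-32,0,0,0,10,-32,0,0,0,10,-32,0,0,0,10,-32,0,0,0,10,-32,0,0,0,10,-32,0,0,0]';python3 -m handwheel '[10,-32,0,0,0,10,-32,0,0,0,10,-32,0,0,0,8,-30,0,0,0,0,-25,0,0,0,0,-20,0,0,0,0,-8,0,0,0,0,0,0,0,0]'; python3 -m handwheel '[0,0,0,0,0,0,0,0,0,0,0,0,0,0,0]'
python3 - <<'E'
from h import *
im,d,c=shot('wrist');cv2.imwrite('pics/w2.png',im);np.savez('w2.npz',im=im,d=d,T=np.array(c['world_to_cam']))
im,d,c=shot('top');np.savez('t2.npz',im=im,d=d)
vv,uu=np.mgrid[0:384,0:512];P=dep(c,d,np.c_[uu.ravel(),vv.ravel()]).reshape(384,512,3)
s=P[125:260,285:380].reshape(-1,3);pp=s[(s[:,2]>.065)&(s[:,2]<.09)&(s[:,0]<.53)]
if len(pp)>9:print(cv2.minAreaRect(np.float32(pp[:,:2]*1000)))
print(robot.observe()['tool_pos'])
E
```

```text
time: 6.1
tool_pos: [0.4355, 0.1834, 0.3356]
tool_rot: [-3.14, 0.0, 1.673]
contact_force: [0.5, -0.7, -2.7]
opening: 0.0058
grip_force: 40.0
time: 6.9
tool_pos: [0.5154, -0.0741, 0.3355]
tool_rot: [-3.14, -0.0, 1.671]
contact_force: [1.2, 0.8, -1.2]
opening: 0.0059
grip_force: 40.0
time: 7.7
tool_pos: [0.5532, -0.2518, 0.336]
tool_rot: [-3.141, -0.001, 1.67]
contact_force: [0.9, -0.4, -1.9]
opening: 0.0056
grip_force: 40.0
time: 8.0
tool_pos: [0.5538, -0.2499, 0.3371]
tool_rot: [3.141, 0.0, 1.673]
contact_force: [0.2, 0.3, -1.7]
opening: 0.0055
grip_force: 40.0
((455.5740966796875, -238.89141845703125), (7.645752429962158, 31.826393127441406), 11.245800018310547)
[ 0.55374505 -0.25024738  0.33703318]
```

View pics/w2.png

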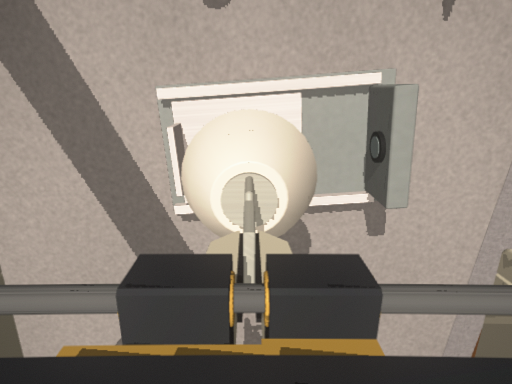

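The wrist view shows the dome hanging upright at (249,175) over the carriage, with push plate at (177,160) and end stop at (390,145). I'll lower to just above the lamp and check alignment.

```bash
python3 -m handwheel '[0,-2,-20,0,0,0,0,-30,0,0,0,0,-30,0,0,0,0,-25,0,0,0,0,-15,0,0,0,0,-6,0,0,0,0,0,0,0,0,0,0,0,0]'
python3 - <<'E'
from h import *
im,d,c=shot('wrist')
vv,uu=np.mgrid[0:384,0:512];q=dep(c,d,np.c_[uu.ravel(),vv.ravel()]);q=q[d.ravel()>0]
t=robot.observe()['tool_pos'];rim=t[2]-.152;print(t,'rim est',rim)
n=q[(np.hypot(*(q[:,:2]-t[:2]).T)<.075)]
from scipy.optimize import least_squares
for lo,hi in((.010,.028),(.028,.040)):
    w=n[(n[:,2]>rim+lo)&(n[:,2]<rim+hi)]
    f=least_squares(lambda p:np.hypot(w[:,0]-p[0],w[:,1]-p[1])-p[2]+p[3]*(w[:,2]-rim-lo),[t[0],t[1],.06,.4],loss='soft_l1',f_scale=.002)
    print(len(w),f.x.round(4))
w=n[(abs(n[:,2]-rim-.064)<.008)&(np.hypot(*(n[:,:2]-t[:2]).T)<.04)];A=np.c_[w[:,:2]-t[:2],np.ones(len(w))]
print('top plane slopes',len(w),np.linalg.lstsq(A,w[:,2]-rim,rcond=None)[0])
E
```

```text
time: 8.9
tool_pos: [0.5541, -0.2531, 0.2119]
tool_rot: [3.14, 0.001, 1.672]
contact_force: [-0.0, -0.4, -1.2]
opening: 0.0057
grip_force: 40.0
[ 0.55419742 -0.25318285  0.2120588 ] rim est 0.060058800812129665
1800 [ 0.5536 -0.2526  0.0606  0.3898]
1652 [ 0.5536 -0.2525  0.0538  0.4601]
top plane slopes 4670 [ 0.00334014 -0.02791833  0.06131234]
```

```bash
python3 -m handwheel '[0,1,-8,0,0,0,0,-8,0,0,0,0,-6,0,0,0,0,-3,0,0,0,0,-2,0,0,0,0,0,0,0,0,0,0,0,0]'; python3 -m handwheel '[0,0,-1,0,0,0,0,-1,0,0,0,0,0,0,0,0,0,0,0,0]'
```

```text
time: 9.65
tool_pos: [0.5537, -0.2521, 0.1839]
tool_rot: [3.141, 0.0, 1.672]
contact_force: [0.4, 0.1, -1.6]
opening: 0.0053
grip_force: 40.0
time: 10.05
tool_pos: [0.5538, -0.2521, 0.1823]
tool_rot: [3.141, 0.001, 1.672]
contact_force: [-0.9, -0.6, 2.7]
opening: 0.0055
grip_force: 40.0
```

Contact at rim height 0.030: the force went from -1.6 to +2.7 N. Ease the grip, then open.

```bash
python3 -m handwheel '[0,0,-0.5,0,0,0,0,0,0,0,0,0,0,0,0]' 4; python3 -m handwheel '[0,0,0,0,0.15,0,0,0,0,0.3,0,0,0,0,0.5,0,0,0,0,0.5,0,0,0,0,0.5]'; python3 -m handwheel '[0,0,20,0,0.5,0,0,30,0,0.5,0,0,40,0,0.5,0,0,40,0,0.5,0,0,20,0,0.5,0,0,0,0,0.5,0,0,0,0,0.5]'
python3 - <<'E'
from h import *
from scipy.optimize import least_squares
im,d,c=shot('wrist')
vv,uu=np.mgrid[0:384,0:512];q=dep(c,d,np.c_[uu.ravel(),vv.ravel()]);q=q[d.ravel()>0]
t=np.array([.5537,-.252]);rim=.03
n=q[(np.hypot(*(q[:,:2]-t).T)<.075)]
w=n[(n[:,2]>rim+.01)&(n[:,2]<rim+.036)]
f=least_squares(lambda p:np.hypot(w[:,0]-p[0],w[:,1]-p[1])-p[2]+p[3]*(w[:,2]-rim),[*t,.065,.4],loss='soft_l1',f_scale=.002)
print(len(w),f.x.round(4))
w=n[(abs(n[:,2]-rim-.064)<.008)&(np.hypot(*(n[:,:2]-t).T)<.04)];A=np.c_[w[:,:2]-t,np.ones(len(w))]
print('top slopes',len(w),np.linalg.lstsq(A,w[:,2]-rim,rcond=None)[0])
w=n[(n[:,2]>.165)&(n[:,2]<.21)];print('tab',len(w),cv2.minAreaRect(np.float32(w[:,:2]*1000)),w[:,2].max())
E
```

```text
time: 10.35
tool_pos: [0.5539, -0.2522, 0.182]
tool_rot: [3.141, 0.001, 1.672]
contact_force: [-1.4, 0.4, 5.9]
opening: 0.0061
grip_force: 4.0
time: 10.85
tool_pos: [0.5536, -0.2519, 0.1811]
tool_rot: [-3.141, -0.0, 1.672]
contact_force: [1.0, 0.4, -0.2]
opening: 0.0414
grip_force: 0.0
time: 11.55
tool_pos: [0.5535, -0.2519, 0.3306]
tool_rot: [-3.141, -0.0, 1.672]
contact_force: [0.2, 0.6, 0.5]
opening: 0.0458
grip_force: 0.0
1396 [ 0.5529 -0.2516  0.0648  0.3918]
top slopes 2087 [ 0.00297283 -0.01508106  0.06154936]
tab 294 ((553.1680297851562, -251.09054565429688), (5.799482345581055, 35.82941436767578), 5.963408946990967) 0.19076298403870476
```

The shade is down and flat: centre (0.553,-0.2516), tab top at 0.19, slopes about 0. Now spin the tool so the camera faces away from the shade, then go behind the push plate.

```bash
python3 -m handwheel '[-13,-2,0,0.149,0,-13,-2,0,0.149,0,-13,-2,0,0.149,0,-13,-2,0,0.149,0,-13,-2,0,0.149,0,-13,-2,0,0.149,0,-13,-2,0,0.149,0,-13,-2,0,0.149,0]' 20; python3 -m handwheel '[-13,-2,0,0.149,0,-13,-2,0,0.149,0,-13,-3,0,0.148,0,0,0,0,0,0,0,0,0,0,0]'
```

```text
time: 12.4
tool_pos: [0.4486, -0.2677, 0.3292]
tool_rot: [3.14, -0.003, 2.87]
contact_force: [-0.0, -0.3, -0.3]
opening: 0.0004
grip_force: 0.0
time: 12.9
tool_pos: [0.4106, -0.2748, 0.3303]
tool_rot: [3.14, -0.001, -2.978]
contact_force: [0.2, 0.5, 0.5]
opening: 0.0002
grip_force: 0.0
```

Descend 265 mm to TCP z ≈ 0.066.

```bash
python3 -m handwheel '[0,0,-40,0,0,0,0,-45,0,0,0,0,-45,0,0,0,0,-45,0,0,0,0,-45,0,0,0,0,-30,0,0,0,0,-15,0,0,0,0,0,0,0]'; python3 -m handwheel '[10,1.7,0,0,0,10,1.7,0,0,0,5,0.8,0,0,0,3,0.5,0,0,0,3,0.5,0,0,0,0,0,0,0,0]'
```

```text
time: 13.7
tool_pos: [0.4098, -0.2735, 0.0635]
tool_rot: [3.137, -0.003, -2.976]
contact_force: [0.4, 0.0, 0.8]
opening: 0.0005
grip_force: 0.0
time: 14.3
tool_pos: [0.442, -0.2697, 0.0665]
tool_rot: [-3.141, 0.0, -2.973]
contact_force: [0.1, 0.7, 0.9]
opening: 0.0003
grip_force: 0.0
```

```bash
python3 -m handwheel '[2,0.3,0,0,0,2,0.3,0,0,0,2,0.3,0,0,0,2,0.3,0,0,0,3,0.5,0,0,0,3,0.5,0,0,0,4,0.7,0,0,0,4,0.7,0,0,0]'; python3 -m handwheel '[5,0.8,0,0,0,5,0.8,0,0,0,5,0.8,0,0,0,5,0.8,0,0,0,5,0.8,0,0,0,5,0.8,0,0,0,5,0.8,0,0,0,5,0.8,0,0,0]';  python3 -m handwheel '[5,0.8,0,0,0,5,0.8,0,0,0,5,0.8,0,0,0,4,0.7,0,0,0,3,0.5,0,0,0,3,0.5,0,0,0,2,0.3,0,0,0,0,0,0,0,0]'
```

```text
time: 15.1
tool_pos: [0.4639, -0.2661, 0.0662]
tool_rot: [3.141, -0.0, -2.973]
contact_force: [-1.7, 0.2, 0.4]
opening: 0.0008
grip_force: 1.2
time: 15.9
tool_pos: [0.5039, -0.2595, 0.0661]
tool_rot: [3.141, -0.0, -2.973]
contact_force: [-3.1, 1.6, 0.3]
opening: 0.0006
grip_force: 1.2
time: 16.7
tool_pos: [0.5312, -0.2555, 0.0664]
tool_rot: [-3.141, 0.001, -2.973]
contact_force: [-0.1, 0.4, -0.2]
opening: 0.0005
grip_force: 0.3
```

```bash
python3 -m handwheel '[2,0.3,0,0,0,2,0.3,0,0,0,2,0.3,0,0,0,2,0.3,0,0,0,1,0.2,0,0,0,1,0.2,0,0,0,1,0.2,0,0,0,1,0.2,0,0,0]'; python3 -m handwheel '[1,0.2,0,0,0,1,0.2,0,0,0,1,0.2,0,0,0,0,0,0,0,0,0,0,0,0,0]'
```

```text
time: 17.5
tool_pos: [0.5365, -0.2546, 0.0665]
tool_rot: [3.139, -0.013, -2.973]
contact_force: [-30.9, -7.2, 17.0]
opening: 0.0006
grip_force: 16.3
time: 18.0
tool_pos: [0.5365, -0.2545, 0.0665]
tool_rot: [3.138, -0.018, -2.973]
contact_force: [-40.8, -8.6, 21.9]
opening: 0.0004
grip_force: 21.0
```

Blocked at the stop (force rising). Back off, retract and look.

```bash
python3 -m handwheel '[-5,-0.8,0,0,0,-8,-1.3,0,0,0,-20,-3,0,0,0,-30,-5,0,0,0,-30,-5,0,0,0,-10,-2,0,0,0,0,0,0,0,0,0,0,0,0,0]'; python3 -m handwheel '[0,0,30,0,0,0,0,45,0,0,0,0,45,0,0,0,0,45,0,0,-30,0,45,0,0,-30,0,0,0,0,0,0,0,0,0,0,0,0,0,0]'
python3 - <<'E'
from h import *
im,d,c=shot('top');I2,_,_=shot('side')
cv2.imwrite('pics/e.png',np.hstack([cv2.resize(im[120:260,280:400],(400,467)),cv2.resize(I2[120:230,210:350],(400,467))]))
vv,uu=np.mgrid[0:384,0:512];P=dep(c,d,np.c_[uu.ravel(),vv.ravel()]).reshape(384,512,3)
s=P[120:260,285:385].reshape(-1,3);s=s[(s[:,0]>.4)]
yaw=np.radians(9.6);X=np.array([np.cos(yaw),np.sin(yaw)]);o=np.array([.553,-.2515])
u=(s[:,:2]-o)@X;v=(s[:,:2]-o)@[-X[1],X[0]]
z=s[:,2]
for nm,m in(('push top',(abs(z-.079)<.01)&(u<30e-3)&(u>-.03)),('push any',(z>.065)&(z<.085)&(u<.03)),('tab',(z>.165)&(z<.21)&(u>-.02)&(u<.15)),('dome top',(abs(z-.092)<.004)&(abs(u-.09)<.05))):
    if m.sum():print(nm,m.sum(),'u',np.percentile(u[m],[2,50,98]).round(4),'v',np.median(v[m]).round(4),'z',z[m].max())
w=s[(abs(z-.094)<.008)&(np.hypot(u-.1,v)<.04)];A=np.c_[w[:,:2]-w[:,:2].mean(0),np.ones(len(w))]
print('slopes',len(w),np.linalg.lstsq(A,w[:,2],rcond=None)[0])
E
```

```text
time: 18.8
tool_pos: [0.444, -0.2704, 0.0667]
tool_rot: [-3.14, 0.002, -2.974]
contact_force: [-0.5, -0.8, -0.0]
opening: 0.0003
grip_force: 0.0
time: 19.6
tool_pos: [0.3858, -0.2699, 0.2732]
tool_rot: [-3.141, 0.001, -2.973]
contact_force: [1.1, -0.6, -0.4]
opening: 0.0004
grip_force: 0.0
push top 95 u [-0.007  -0.0031  0.0009] v 0.0028 z 0.0851054040351676
push any 94 u [-0.007  -0.003   0.0009] v 0.0017 z 0.08394389488476971
tab 54 u [0.0872 0.0899 0.0943] v 0.0036 z 0.19314792054907676
dome top 286 u [0.061  0.0866 0.1212] v 0.0065 z 0.09597546898826914
slopes 346 [-0.01230415 -0.01140451  0.09189379]
```

View pics/e.png

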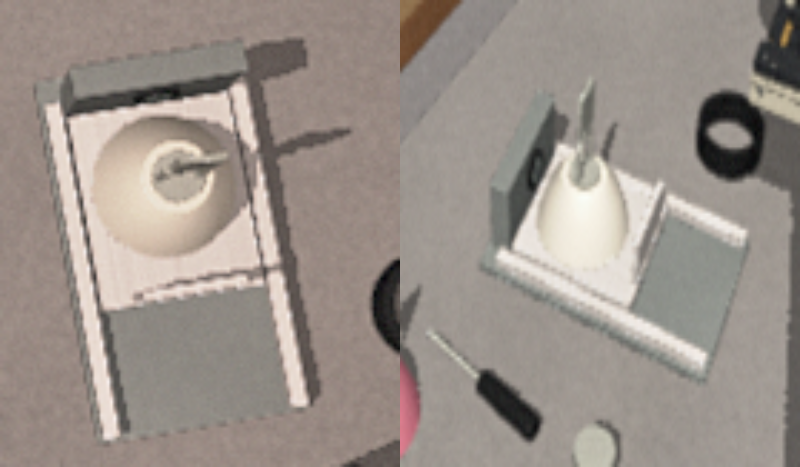

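The right half shows the dome sitting upright at (585,210) on the carriage next to the stop. The left half shows the carriage plate reaching the stop's shadow, with the push plate at (205,283). The displacement is about 91 mm, so I'll check whether the carriage started part-way in by measuring against the fixed base.

```bash
python3 - <<'E'
from h import *
yaw=np.radians(9.6);X=np.array([np.cos(yaw),np.sin(yaw)]);Y=np.array([-X[1],X[0]]);o=np.array([.553,-.2515])
im,d,c=shot('top');ims,ds,cs=shot('side')
vv,uu=np.mgrid[0:384,0:512]
for nm,cc,dd in(('top',c,d),('side',cs,ds)):
    s=dep(cc,dd,np.c_[uu.ravel(),vv.ravel()]);s=s[dd.ravel()>0];u=(s[:,:2]-o)@X;v=(s[:,:2]-o)@Y;z=s[:,2]
    f=lambda n,m:print(nm,n,m.sum(),np.percentile(u[m],[1,5,50,95,99]).round(4) if m.sum() else '')
    f('stop top',(abs(z-.097)<.004)&(abs(v)<.06)&(u>.14)&(u<.23))
    f('stop face',(z>.045)&(z<.085)&(abs(v)<.06)&(u>.14)&(u<.23))
    f('rails',(abs(z-.026)<.004)&(abs(abs(v)-.084)<.006)&(abs(u)<.3))
    f('base low',(z>.004)&(z<.02)&(abs(v)<.06)&(u<0)&(u>-.2))
    f('carr plate',(abs(z-.030)<.004)&(abs(abs(v)-.062)<.008)&(u>-.05)&(u<.2))
    f('push',(z>.065)&(z<.083)&(abs(v)<.04)&(abs(u)<.03))
E
```

```text
top stop top 407 [0.1691 0.1712 0.1842 0.1974 0.1987]
top stop face 148 [0.1406 0.1419 0.1679 0.1721 0.1724]
top rails 770 [-0.1156 -0.1045  0.0281  0.1634  0.1765]
top base low 1597 [-0.1573 -0.1203 -0.0682 -0.0149 -0.0101]
top carr plate 513 [-0.0075 -0.0013  0.0653  0.1598  0.1679]
top push 74 [-0.007  -0.0067 -0.0029  0.0008  0.001 ]
side stop top 135 [0.1702 0.1712 0.1834 0.197  0.1983]
side stop face 106 [0.1407 0.1438 0.1705 0.1726 0.173 ]
side rails 263 [-0.1144 -0.107   0.0006  0.166   0.18  ]
side base low 750 [-0.194  -0.1596 -0.0719 -0.0113 -0.0062]
side carr plate 139 [-0.007  -0.0011  0.0571  0.1623  0.1717]
side push 36 [-0.0057 -0.0055 -0.0038  0.0014  0.0025]
```

Measured against the fixed stop, the stop-to-push-plate distance is 187 mm, against 186 mm when fully in. The carriage had simply started about 8 mm in and is now against the stop. The shade is still flat and the arm is clear.

```bash
python3 -c "
from cell import robot
print(robot.hand_in())"
```

```text
the job is handed in; nothing more can be done
None
```

The shade is off its hook and sitting flat over the lamp, released only once it was down; the carriage is pushed in to the end stop within the cameras' 1–2 mm (the tool pressed about 40 N on the push plate there, right at the force limit if fingers count), the jar, screwdriver and ring were not touched, and the job is handed in at about 20 s of robot time.

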